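Check two datum dots under the pointer, then hold the run handle out

ROBOT

A 6-joint arm with a two-finger parallel gripper is mounted at the origin on the work surface. World frame = base frame: x ahead of the robot, y to its left, z up, the work surface at z = 0. Lengths are in mm, angles in rad, forces in N, time in s.
With the tool pointing down it reaches from about 325 to 900 mm from the base axis. Payload 6.1 kg.
Tool frame: the origin (TCP) lies at the very end of the fingers, on their centre line; the grasp point (between the pads) lies 19 mm behind it; z points along the fingers, y is the direction in which the jaws open and shut (so a half turn about z gives the same grasp; the last joint's range is limited). The gripper opens to 85 mm and grips with 20 to 120 N. Pads are 22 mm wide; open, the fingers measure 114 mm over their backs; the gripper's body (76 mm by 85 mm) begins 54 mm behind the grasp point. The pads swing forward as they close: fully open they stand 13 mm farther back than shut.
Start: joints at [-1.38, 0.22, 1.526, -0, 1.395, -0.126], TCP at [194.697, -593.893, 231.3] pointing down, gripper open.
Joint ranges: [-2.98, 2.98], [-0.91, 2.08], [0.09, 2.57], [-1.24, 4.39], [0.2, 2.65], [-2.68, 2.68]. Speed limits (rad/s): [2.57, 2.57, 3.01, 3.14, 3.14, 3.14].

INTERFACE

Orientations are given as a rotation vector (axis times angle).
In Python, from rig import env, grab_frame gives the robot as it stands. The module is installed in compiled form; this text tells all that it offers. Calls block until the motion is done:
- env.reach(position, orientation): joint-space move of the TCP to a pose.
- env.movel(position, speed=150, attitude=None, guard=None): straight line of the TCP; attitude=None keeps the orientation; speed is the mean speed in mm/s. With guard (N) it stops when the force on the tool has changed by that much, and returns True; else False.
- env.move_joints(angles): joint-space move.
- env.set_gripper(opening, force=None): opening from 0.0 (shut) to 1.0 (fully open); force is the grip in N (None keeps the last); returns when the fingers have stopped.
- env.dwell(seconds).
- env.ik(position, orientation): joint angles nearest the present ones, or None.
- grab_frame(name): name is "scene" or "side" or "wrist"; returns a dict with "img" (384x512x3 uint8, red, green, blue), "mtx" (3x3 intrinsics, pixels), "extrinsics" (4x4, takes a point from camera to world coordinates). Camera axes: x right, y up, looking along -z (the intrinsics and any distortion apply to the point x, -y, -z); pixel columns grow to the right and rows downward; lengths in mm; the calibration is good to about 2 mm. A picture is of the moment at which its call begins. There is no depth.
A pose or a line that the arm cannot do raises env.IKError and nothing moves.
- env.close_job(): hands the job in, once; it reports no verdict.
Readings, each from a call of its own:
- env.read_clock(): time.
- env.read_q(): joint angles.
- env.read_qvel(): joint speeds.
- env.read_tau(): joint torques, N m.
- env.read_tcp_pos(): TCP position.
- env.read_orientation(): TCP orientation.
- env.read_ft_force(): force on the tool from outside, world axes, zero at the start.
- env.read_wrist_torque(): the same for the moment, N m.
- env.read_width(): opening from 0.0 (shut) to 1.0 (fully open).
Only numpy, scipy, OpenCV 4.12 (cv2) and the standard library are available. Lean on these libraries where they do the work, as an engineer would, in place of code of your own. Each camera call takes 0.05 s, during which the arm holds its last target.

TASK

On the hand-moved x-y table, bring the red dot on the white carrier under the tip of the brass pointer and pause there briefly, then bring the blue dot under the tip and leave it there. Then, with the gripper, pull the red spring-return hold-to-run handle out until its white index line is level with the middle of the yellow marker, and finish while still holding it there: do not let go. Leave the tape roll, carton and bar clamp where they are.

Things in the scene. Friction and masses are not known exactly. Their poses are not given: they have to be found in the camera images.
- xy_base: Grey bolted-down base of a hand-moved x-y table, 340 mm (x) by 280 mm (y); origin on the bench, +x away from the robot. An aluminium column 119 mm high at x = 158, y = 100 mm carries the pointer's arm (top 120 mm above the bench), which stays over the far half.
- carrier: White plate, 185 (x) by 150 (y) by 14 mm, on crossed slides of the x-y table: slides along its own x and y (90 mm travel each, never turns, about 2 N friction, stays where left). Axes parallel to the base's. Origin at its underside, 46 mm above the bench, 75 mm from its far edge, mid-width. Black grip post on its near end at x = -85 mm, y = 0. Two black dots on it are not needed.
- post_top (a point): Centre of the top of the black grip post on the carrier, 108 mm above the bench; the post is 24 mm in diameter and 48 mm tall.
- red_dot (a point): Centre of the red dot, 14 mm diameter, flat on top of the carrier, 60 mm above the bench; at x = 30, y = 30 mm in the carrier's frame.
- blue_dot (a point): Centre of the blue dot, 14 mm diameter, flat on top of the carrier, 60 mm above the bench; at x = 60, y = -25 mm in the carrier's frame.
- pointer_tip (a point): Tip of the fixed inclined brass pointer, 4 mm above the carrier's top (64 mm above the bench); it does not move. Its frame is parallel to the carrier's.
- pull_base: Dark bolted-down base plate of the hold-to-run control, 235 mm (x) by 150 mm (y) by 12 mm, with a yellow housing 58 mm high; origin on the bench. The housing's face is 60 mm behind the middle of the red paddle when the slide is home.
- pull_slide: Spring-return slide with a red upright paddle handle, 60 mm wide (its y), 14 mm thick (its x), full width from 32 to 106 mm above the bench. Slides out along its own -x, towards the robot, 65 mm at most; the spring pulls it back with about 4 N at home and 9 N at 45 mm out. Origin in the paddle's middle, 18 mm above the bench.
- handle_top (a point): Centre of the top edge of the red paddle, 106 mm above the bench; grip it from above across its 14 mm thickness.
- index (a point): White index line on the slide's +y side, a 4 mm wide tongue level with the paddle's middle in x; this point is at x = 0, y = 45 mm in the slide's frame. It starts 25 to 50 mm on the +x side of the marker.
- marker: Yellow marker block, 10 (x) by 18 (y) by 14 mm, fixed on the base of the pull slide beside the path of the index line. Origin at the centre of its underside, 12 mm above the bench; axes parallel to the pull slide's. The handle is out far enough when the index line has the same x as the marker in this frame.
- tape_roll: Grey tape roll lying flat, 100 mm diameter, 48 mm high; origin at the underside's centre. Leave alone.
- carton: Small cardboard carton, 120 by 90 by 70 mm high; origin at the underside's centre. Leave alone.
- bar_clamp: Black and blue bar clamp lying flat, 260 mm long, 18 mm high; leave alone.

How it is judged:
By the outcome, as a careful person would: the job done as asked, in the order asked, and still so for the second after the job is handed in, while the arm keeps its last pose, push and grip.
It also fails if it takes over 54 s, if anything falls off the work surface, if the arm or the gripper's body presses on something with over 40 N, if the wrist force passes 120 N, or if a joint passes its speed limit or range.

## Working session

There is one attempt and no reset: what is moved stays moved. The work goes in short steps, each a Python script; the robot and the scene stay as the last script left them, time stands still between calls to the robot, and variables do not carry over. Pictures are saved under pics/ and viewed, and the job is handed in when it is done.

```bash
mkdir -p pics; ls
python3 - <<'E'
from rig import env, grab_frame
import cv2, numpy as np
for n in ["scene","side","wrist"]:
    f=grab_frame(n); cv2.imwrite(f"pics/{n}0.png",f["img"][:,:,::-1]); np.savez(f"pics/{n}0.npz",**{k:np.array(v) for k,v in f.items()})
    print(n,[k for k in f],f["mtx"],np.round(f["extrinsics"],3))
print(env.read_clock(),env.read_orientation())
E
```

```text
pics
scene ['img', 'mtx', 'extrinsics'] [[499.37382776   0.         266.49343647]
 [  0.         499.37382776 194.26409028]
 [  0.           0.           1.        ]] [[-2.030000e-01 -6.140000e-01  7.630000e-01  1.794855e+03]
 [ 9.790000e-01 -1.230000e-01  1.620000e-01  2.694430e+02]
 [-5.000000e-03  7.800000e-01  6.260000e-01  1.144145e+03]
 [ 0.000000e+00  0.000000e+00  0.000000e+00  1.000000e+00]]
side ['img', 'mtx', 'extrinsics'] [[377.03843405   0.         256.22490753]
 [  0.         377.03843405 186.13732639]
 [  0.           0.           1.        ]] [[-8.95000e-01  2.28000e-01 -3.82000e-01  9.26410e+01]
 [-4.45000e-01 -4.84000e-01  7.54000e-01  8.39078e+02]
 [-1.30000e-02  8.45000e-01  5.35000e-01  7.25709e+02]
 [ 0.00000e+00  0.00000e+00  0.00000e+00  1.00000e+00]]
wrist ['img', 'mtx', 'extrinsics'] [[339.38099858   0.         258.50468738]
 [  0.         339.38099858 198.49570839]
 [  0.           0.           1.        ]] [[ 3.13000e-01  9.17000e-01  2.46000e-01  2.57197e+02]
 [-9.50000e-01  3.02000e-01  8.00000e-02 -5.74269e+02]
 [-1.00000e-03 -2.59000e-01  9.66000e-01  3.72250e+02]
 [ 0.00000e+00  0.00000e+00  0.00000e+00  1.00000e+00]]
0.15 [-3.10073231e+00 -4.95350119e-01  6.71505282e-05]
```

View pics/scene0.png

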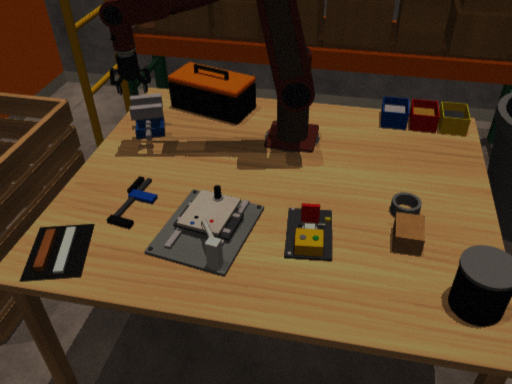

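View pics/side0.png

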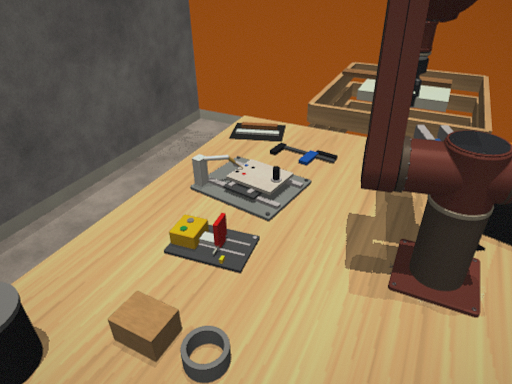

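View pics/wrist0.png

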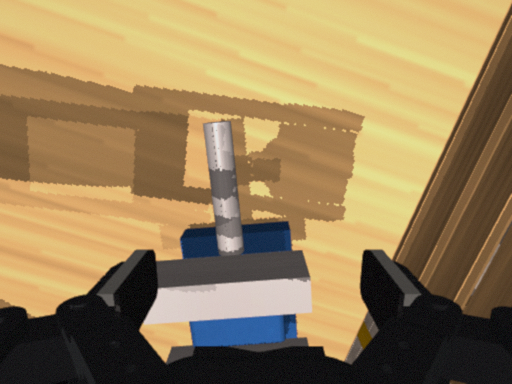

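Scene view: x-y table at about (205,230), post at (218,192), pull control at (310,232). Side view shows the same, with the marker as the small yellow block near (222,260). I'll zoom in for rough positions.

```bash
cat > h.py <<'E'
import numpy as np, cv2
def load(p): 
    d=np.load(p); return {k:d[k] for k in d}
def ray(f,uv):
    K=f["mtx"];T=f["extrinsics"]
    p=np.linalg.inv(K)@np.array([uv[0],uv[1],1.0]); d=T[:3,:3]@np.array([p[0],-p[1],-p[2]])
    return T[:3,3],d/np.linalg.norm(d)
def plane(f,uv,z):
    o,d=ray(f,uv); return o+d*(z-o[2])/d[2]
def proj(f,P):
    T=f["extrinsics"]; c=T[:3,:3].T@(np.asarray(P,float)-T[:3,3]); p=f["mtx"]@np.array([c[0],-c[1],-c[2]]); return p[:2]/p[2]
def tri(obs):
    A=np.zeros((3,3));b=np.zeros(3)
    for f,uv in obs:
        o,d=ray(f,uv);M=np.eye(3)-np.outer(d,d);A+=M;b+=M@o
    P=np.linalg.solve(A,b); return P,[np.round(proj(f,P)-uv,1) for f,uv in obs]
def snap(name,tag):
    from rig import grab_frame
    f=grab_frame(name); cv2.imwrite(f"pics/{tag}.png",f["img"][:,:,::-1]); np.savez(f"pics/{tag}.npz",**{k:np.array(v) for k,v in f.items()}); return f
def crop(src,dst,x0,y0,x1,y1,s):
    im=cv2.imread(f"pics/{src}.png")[y0:y1,x0:x1]; cv2.imwrite(f"pics/{dst}.png",cv2.resize(im,None,fx=s,fy=s,interpolation=cv2.INTER_CUBIC))
def down(yaw):  # tool z down, tool y (jaw) at angle yaw from world x
    from scipy.spatial.transform import Rotation as R
    y=np.array([np.cos(yaw),np.sin(yaw),0]);z=np.array([0,0,-1.]);x=np.cross(y,z)
    return R.from_matrix(np.c_[x,y,z]).as_rotvec()
E
python3 - <<'E'
from h import *
crop("scene0","s_c",140,180,340,280,4);crop("side0","d_c",160,140,320,270,4.6)
f=load("pics/scene0.npz")
for n,uv,z in [("post",(218,188),108),("paddle",(311,206),106)]: print(n,plane(f,uv,z))
E
```

```text
post [ 532.54197249 -164.91666728  108.        ]
paddle [561.8955054 154.4281726 106.       ]
```

View pics/s_c.png

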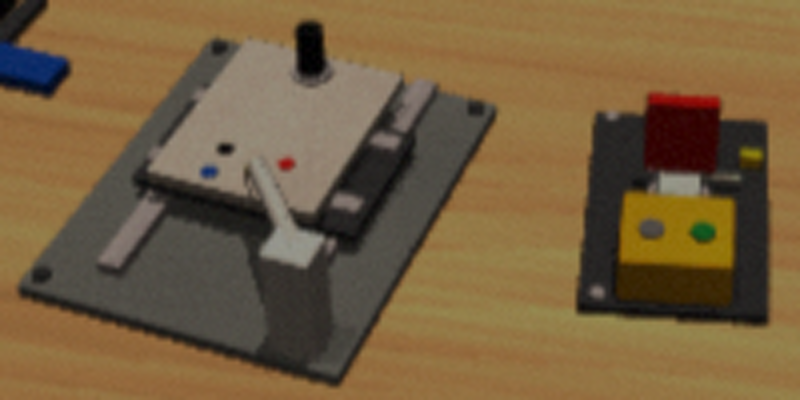

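View pics/d_c.png

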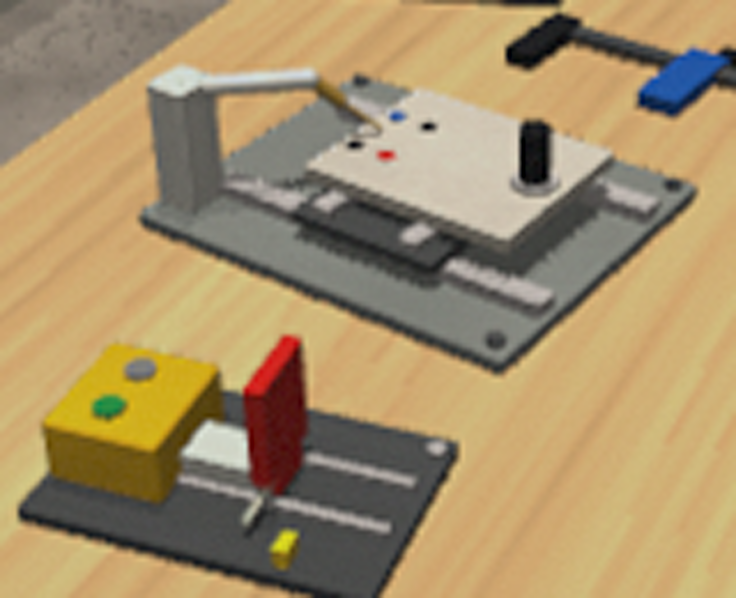

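Side crop: red dot, blue dot and brass tip near the far edge; index line and marker at the near side of the pull base. Next, close wrist views of both.

Run:
```python
from h import *
from rig import env
o=down(-np.pi/2)
env.reach([600,-150,300],o); print(env.read_clock(),env.read_q().round(2) if hasattr(env.read_q(),'round') else env.read_q())
env.dwell(0.2)
snap("wrist","w1")
```

```text
2.3167 [-0.37  0.17  1.46 -0.    1.51  1.2 ]
```

View pics/w1.png

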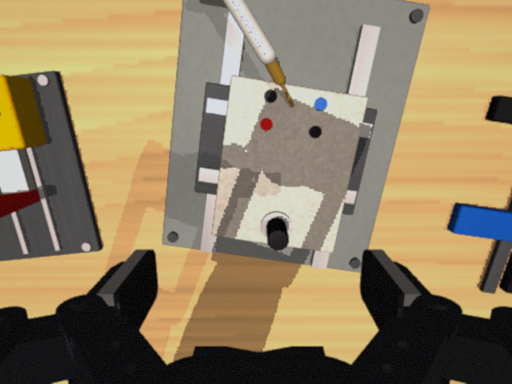

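Wrist view: red dot (266,124), blue (320,104), brass tip ~(292,105), post top ~(278,240). Now precise centroids.

Run:
```python
from h import *
f=load("pics/w1.npz"); im=f["img"]
hsv=cv2.cvtColor(im,cv2.COLOR_RGB2HSV)
def blob(mask,near,r=25):
    m=np.zeros_like(mask);cv2.circle(m,near,r,255,-1);m&=mask
    n,l,s,c=cv2.connectedComponentsWithStats(m); i=1+np.argmax(s[1:,4]); return c[i],s[i,4]
red=cv2.inRange(hsv,(0,150,60),(8,255,255))|cv2.inRange(hsv,(172,150,60),(180,255,255))
blue=cv2.inRange(hsv,(100,120,60),(130,255,255))
blk=cv2.inRange(hsv,(0,0,0),(180,255,50))
r,ra=blob(red,(266,124),15);b,ba=blob(blue,(320,104),15);k1,_=blob(blk,(270,96),12);k2,_=blob(blk,(315,132),12)
R=plane(f,r,60);B=plane(f,b,60)
print("red",r,ra,R,"blue",b,ba,B,"d",np.linalg.norm(R-B),np.hypot(30,55))
th=np.arctan2((B-R)[1],(B-R)[0])-np.arctan2(-55,30); print("theta",np.degrees(th))
c,s=np.cos(th),np.sin(th);Rt=np.array([[c,-s],[s,c]])
O=(R[:2]-Rt@[30,30]+B[:2]-Rt@[60,-25])/2
print("O",O,"post",O+Rt@[-85,0], "post px",proj(f,[*(O+Rt@[-85,0]),108]))
for k in (k1,k2): print("blk in carrier",Rt.T@(plane(f,k,60)[:2]-O))
for uv in [(292,105),(291,103)]: print("tip",plane(f,uv,64),Rt.T@(plane(f,uv,64)[:2]-O))
crop("w1","w1c",230,60,350,150,6)
```

```text
red [265.88596491 123.81578947] 114 [ 648.18371824 -160.31634041   60.        ] blue [320.33898305 103.72881356] 118 [ 669.48008095 -219.2010534    60.        ] d 62.61744555827819 62.64982043070834
theta -8.727328036841572
O [ 613.97359562 -185.40179841] post [ 529.95775721 -172.50455467] post px [277.77536508 240.72653393]
blk in carrier [59.47284675 28.67859858]
blk in carrier [ 30.1188936  -25.01560323]
tip [ 668.11702751 -188.13991182   64.        ] [53.9319993   5.50889581]
tip [ 670.18317073 -187.01468142   64.        ] [55.80348618  6.93459849]
```

View pics/w1c.png

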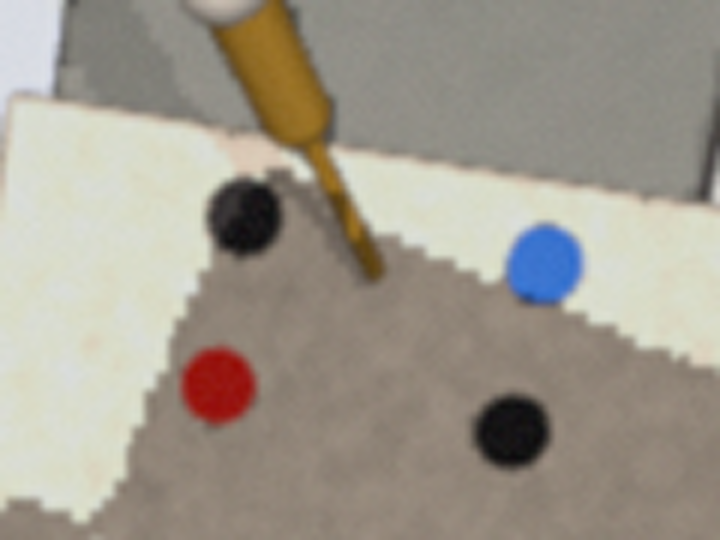

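Run:
```python
from h import *
from rig import env
f=load("pics/w1.npz")
th=np.radians(-8.727);c,s=np.cos(th),np.sin(th);Rt=np.array([[c,-s],[s,c]])
O=np.array([613.97,-185.40]); post=O+Rt@[-85,0]
tip=Rt.T@(plane(f,(292,105.9),64)[:2]-O); d=tip-[30,30]; print("tip",tip,"move",d)
o=down(-np.pi/2+th)
env.reach([*post,180],o)
print(env.movel([*post,72],speed=150,guard=10)); print(env.read_ft_force())
env.set_gripper(0.0,force=50); print(env.read_width(),env.read_tcp_pos(),env.read_ft_force())
p=post+Rt@d
env.movel([*p,72],speed=60); env.dwell(0.6)
print(env.read_tcp_pos(),p,env.read_ft_force(),env.read_clock())
snap("scene","s2");snap("side","d2")
crop("s2","s2c",180,190,260,250,9);crop("d2","d2c",200,140,320,215,6.5)
```

```text
tip [53.01841387  5.3421302 ] move [ 23.01841387 -24.6578698 ]
False
[-0.21575765 -0.53096061  1.03018396]
0.2671890118694826 [ 530.17461311 -172.53018143   72.51977928] [-0.36838996  1.35055306  4.69624548]
[ 549.40137606 -200.69481356   72.50064287] [ 548.96475062 -200.36813667] [ 1.44126024 -1.93511923  4.64504486] 5.95
```

View pics/s2c.png

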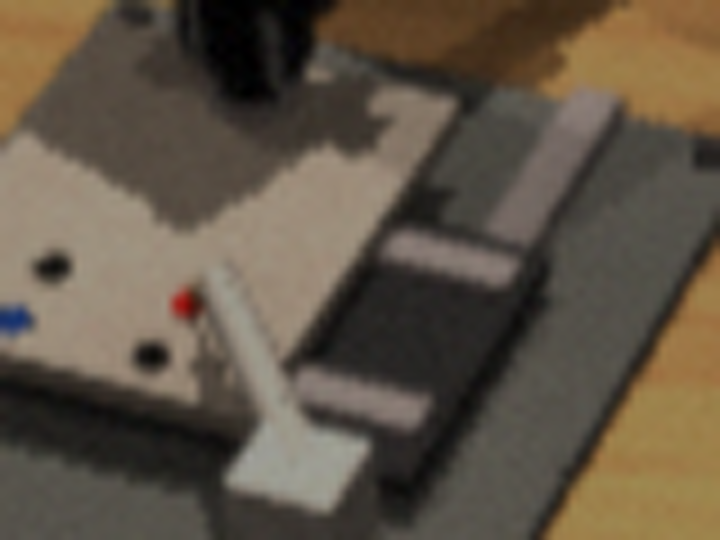

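View pics/d2c.png

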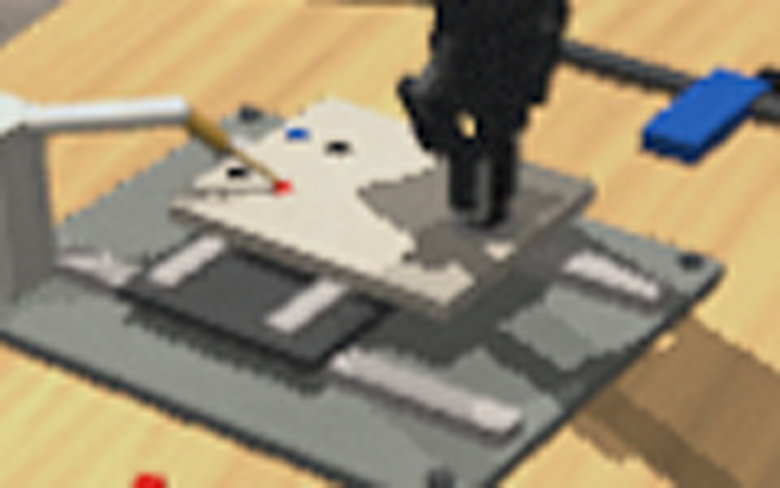

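Side view: the red dot sits right at the brass tip (crop 282,187). I'll confirm from above with the wrist camera.

Run:
```python
from h import *
from rig import env
env.set_gripper(0.6); p=env.read_tcp_pos(); print(p)
th=np.radians(-8.727);o=down(-np.pi/2+th)
env.movel([p[0],p[1],150],speed=150)
env.reach([620,-185,250],o); env.dwell(0.15)
f=snap("wrist","w3"); print(env.read_clock())
hsv=cv2.cvtColor(f["img"],cv2.COLOR_RGB2HSV)
for nm,m in [("red",cv2.inRange(hsv,(0,150,60),(8,255,255))|cv2.inRange(hsv,(172,150,60),(180,255,255))),("blue",cv2.inRange(hsv,(100,120,60),(130,255,255)))]:
    n,l,s,c=cv2.connectedComponentsWithStats(m)
    for i in range(1,n):
        if 60<s[i,4]<700: print(nm,c[i],s[i],plane(f,c[i],60))
```

```text
[ 548.30708485 -199.89128468   71.28072877]
7.8667
red [255.62698413 125.35714286] [249 118  13  15 126] [ 666.70525661 -190.48729419   60.        ]
blue [314.33939394  92.03636364] [308  85  14  15 165] [ 688.32527198 -248.76139989   60.        ]
```

View pics/w3.png

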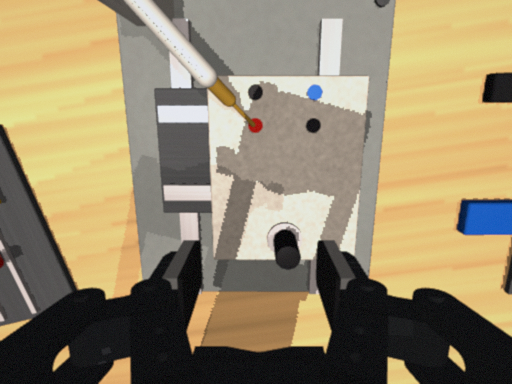

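Run:
```python
from h import *
crop("w3","w3c",225,80,345,140,6.5)
crop("w3","w3d",240,110,270,140,18)
f=load("pics/w3.npz")
hsv=cv2.cvtColor(f["img"],cv2.COLOR_RGB2HSV)
m=cv2.inRange(hsv,(0,0,0),(180,255,50)); pts={}
for nm,p in [("k1",(256,92)),("k2",(313,126))]:
    q=np.zeros_like(m);cv2.circle(q,p,11,255,-1);q&=m; M=cv2.moments(q,True);pts[nm]=(M['m10']/M['m00'],M['m01']/M['m00']); print(nm,pts[nm],M['m00'],plane(f,pts[nm],60))
th=np.radians(-8.727);c,s=np.cos(th),np.sin(th);Rt=np.array([[c,-s],[s,c]])
B=plane(f,(314.34,92.04),60)[:2];K2=plane(f,pts["k2"],60)[:2]
for n,P,l in (("B",B,[60,-25]),("K2",K2,[30,-25])): 
    O=P-Rt@l; r=O+Rt@[30,30]; print(n,O,"pred red",r,proj(f,[*r,60]))
```

```text
k1 (257.0617283950617, 93.19753086419753) 81.0 [ 695.29793379 -196.25796117   60.        ]
k2 (312.9185185185185, 124.99259259259259) 135.0 [ 658.85389125 -244.21213265   60.        ]
B [ 632.80980895 -214.94744766] pred red [ 667.01428247 -189.84657135] [254.90910429 125.13203674]
K2 [ 632.99438184 -214.94977162] pred red [ 667.19885536 -189.84889531] [254.88162081 124.93497267]
```

View pics/w3d.png

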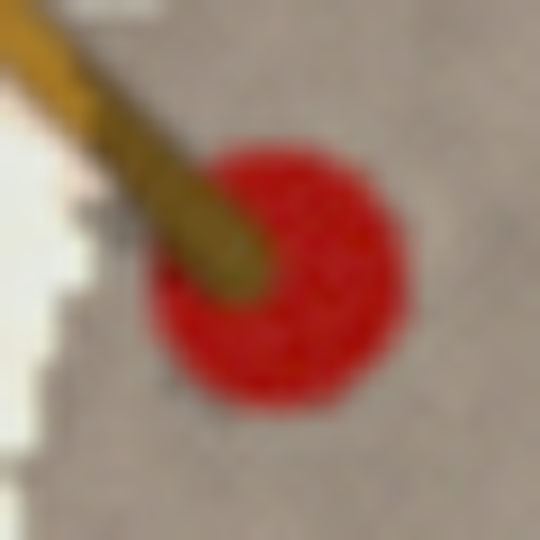

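Run:
```python
from h import *
f=load("pics/w3.npz")
th=np.radians(-8.727);c,s=np.cos(th),np.sin(th);Rt=np.array([[c,-s],[s,c]])
O=np.array([632.9,-214.95])
for uv in [(253.4,124.9),(253.1,125.3)]: 
    t=plane(f,uv,64)[:2]; print(t,"tip in carrier",Rt.T@(t-O))
r=plane(f,(255.1,124.7),60)[:2];print("red obs",Rt.T@(r-O),"post",O+Rt@[-85,0])
```

```text
[ 667.64422523 -188.55879489] tip in carrier [30.33772551 31.35728472]
[ 667.32439711 -188.2243446 ] tip in carrier [29.97085518 31.63933647]
red obs [30.31136513 29.80720707] post [ 548.88408775 -202.05323728]
```

Red is ~1.5 mm off in carrier y. I'll regrip where I released, shift +1.5 mm, pause, then move (-30,+55) to blue and check.

Run:
```python
from h import *
from rig import env
th=np.radians(-8.727);c,s=np.cos(th),np.sin(th);Rt=np.array([[c,-s],[s,c]]);o=down(-np.pi/2+th)
p=np.array([548.96,-200.37])
env.reach([*p,150],o); print(env.movel([*p,72],speed=120,guard=10))
env.set_gripper(0.0,force=50); print(env.read_width(),env.read_tcp_pos(),env.read_ft_force())
p=p+Rt@[0.2,1.5]; env.movel([*p,72],speed=20); env.dwell(1.2); print(env.read_tcp_pos(),p)
f=snap("side","d4"); snap("scene","s4")
p=p+Rt@[-30,55]; env.movel([*p,72],speed=60); env.dwell(0.5); print(env.read_tcp_pos(),p,env.read_ft_force())
np.save("p.npy",p)
env.set_gripper(0.6); env.movel([p[0],p[1],150],speed=150)
env.reach([600,-160,250],o); env.dwell(0.15)
f=snap("wrist","w5"); print(env.read_clock())
hsv=cv2.cvtColor(f["img"],cv2.COLOR_RGB2HSV)
for nm,m in [("red",cv2.inRange(hsv,(0,150,60),(8,255,255))|cv2.inRange(hsv,(172,150,60),(180,255,255))),("blue",cv2.inRange(hsv,(100,120,60),(130,255,255)))]:
    n,l,s_,c_=cv2.connectedComponentsWithStats(m)
    for i in range(1,n):
        if 60<s_[i,4]<700: print(nm,c_[i],s_[i],plane(f,c_[i],60))
crop("d4","d4c",220,150,270,185,12)
```

```text
False
0.26243500262228475 [ 549.74482711 -200.76491469   73.28869166] [-1.46068978  0.26991046  6.63738689]
[ 550.03232337 -199.55331133   73.28775033] [ 549.38527443 -198.91771158]
[ 529.00890472 -139.81072948   73.24347322] [ 528.07756363 -140.00267563] [-1.48833933 -0.60574709  8.36147211]
14.6417
red [218.21126761 131.73239437] [212 125  13  14 142] [ 646.21781746 -128.94768126   60.        ]
red [  7.82824427 244.72519084] [  0 235  19  22 262] [565.08373565 109.16933128  60.        ]
blue [276.8362069   99.87931034] [270  92  14  15 116] [ 666.70270313 -188.15954181   60.        ]
```

View pics/w5.png

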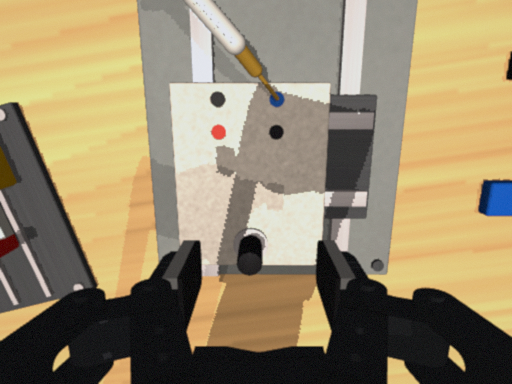

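View pics/d4c.png

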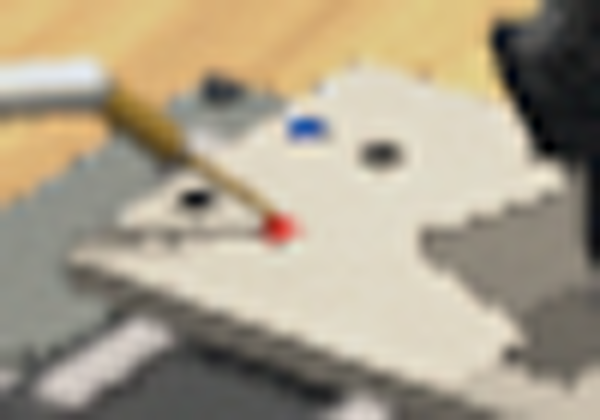

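Blue dot (277,100) is at the tip. I'll zoom to measure the offset.

Run:
```python
from h import *
crop("w5","w5d",262,85,292,115,18)
f=load("pics/w5.npz")
th=np.radians(-8.727);c,s=np.cos(th),np.sin(th);Rt=np.array([[c,-s],[s,c]])
r=plane(f,(218.2,131.73),60)[:2];O=r-Rt@[30,30];b=O+Rt@[60,-25]
print("blue px pred",proj(f,[*b,60]),"crop",(proj(f,[*b,60])-[262,85]+.5)*18)
print("ideal tip crop",(proj(f,[*b,64])-[262,85]+.5)*18, "mm/px", 1/np.linalg.norm(proj(f,[*(b+[1,0]),60])-proj(f,[*b,60])))
```

```text
blue px pred [276.38781365  99.01578191] crop [267.98064561 261.2840743 ]
ideal tip crop [271.91445913 259.78282327] mm/px 0.8940436427494882
```

View pics/w5d.png

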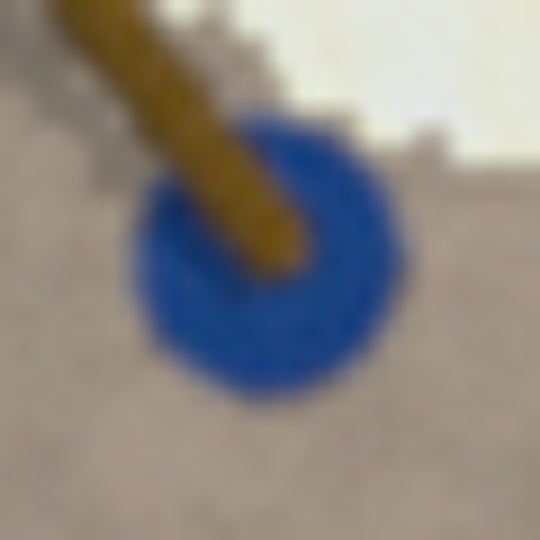

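Blue is within ~0.6 mm. Now the pull control.

Run:
```python
from h import *
from rig import env
env.reach([560,125,300],down(-np.pi/2+0.2)); env.set_gripper(0.7); env.dwell(0.15)
f=snap("wrist","w6"); print(env.read_clock(),env.read_q())
```

```text
16.2167 [8.14526010e-02 6.16355036e-02 1.57463330e+00 3.05981534e-05
 1.50549447e+00 1.45299680e+00]
```

View pics/w6.png

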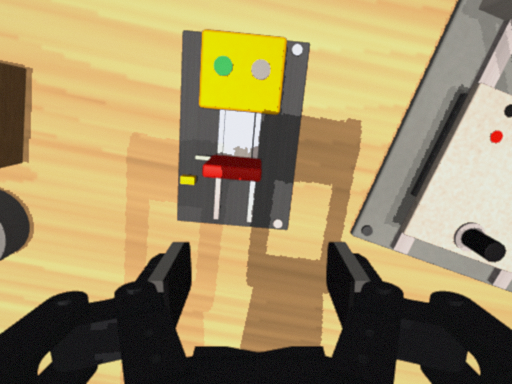

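Index line (202,158), marker (188,181), paddle top (205–262,170), base plate corners (178,220),(287,229). Zoom in.

Run:
```python
from h import *
crop("w6","w6c",170,145,290,235,6.5)
f=load("pics/w6.npz")
hsv=cv2.cvtColor(f["img"],cv2.COLOR_RGB2HSV)
m=cv2.inRange(hsv,(20,150,80),(35,255,255))
n,l,s,c=cv2.connectedComponentsWithStats(m)
for i in range(1,n):
    if s[i,4]>20: print("yellow",c[i],s[i])
# dark plate edges
dark=cv2.inRange(hsv,(0,0,0),(180,110,110)); roi=np.zeros_like(dark); roi[20:240,165:315]=255
cnt=max(cv2.findContours(cv2.morphologyEx(dark&roi,cv2.MORPH_OPEN,np.ones((3,3))),cv2.RETR_EXTERNAL,cv2.CHAIN_APPROX_NONE)[0],key=cv2.contourArea)
print(cv2.boxPoints(cv2.minAreaRect(cnt)), cv2.minAreaRect(cnt))
q=cv2.boxPoints(cv2.minAreaRect(cnt)); P=[plane(f,u,12) for u in q]
for a in range(4): d=P[(a+1)%4]-P[a]; print(P[a].round(1),np.linalg.norm(d).round(1),np.degrees(np.arctan2(d[1],d[0])).round(2))
```

```text
yellow [241.34853642  71.4758339 ] [ 199   29   88   86 5876]
yellow [187.54       179.32666667] [180 175  16  10 150]
[[164.21199  218.00119 ]
 [183.18077   30.210186]
 [308.9181    42.91092 ]
 [289.94928  230.70192 ]] ((236.56503295898438, 130.4560546875), (126.37712097167969, 188.74659729003906), 5.767889022827148)
[460.3 230.6  12. ] 231.7 1.94
[691.8 238.5  12. ] 146.6 -83.81
[707.7  92.7  12. ] 233.5 -172.58
[476.1  62.5  12. ] 168.8 95.35
```

View pics/w6c.png

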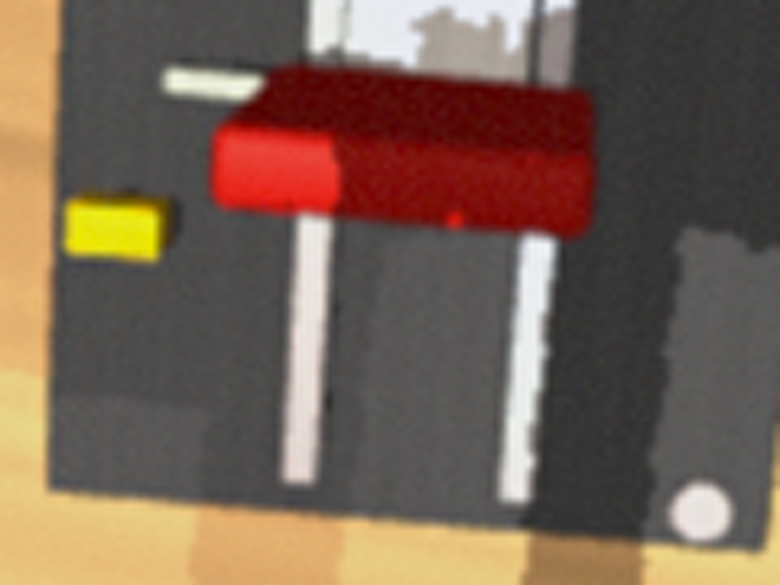

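```bash
cat > m.py <<'E'
from h import *
f=load("pics/w6.npz")
C=lambda x,y:(170+x/6.5-.5,145+y/6.5-.5)
deg=lambda d:np.degrees(np.arctan2(d[1],d[0])).round(2)
bl,br=plane(f,C(48,490),12),plane(f,C(770,550),12); tl,tr=plane(f,(183,30),12),plane(f,(308.9,43),12)
print("corners",bl,br,tl,tr)
print("edges",deg(tl-bl),np.linalg.norm(tl-bl),deg(tr-br),np.linalg.norm(tr-br),deg(bl-br)-90,np.linalg.norm(bl-br),deg(tl-tr)-90)
pc=[plane(f,C(*u),106) for u in [(215,128),(212,207),(585,238),(594,155)]]
print("paddle",np.round(pc,1),"yaw",deg(pc[0]-pc[3])-90,deg(pc[1]-pc[2])-90,np.linalg.norm(pc[0]-pc[3]),np.linalg.norm(pc[0]-pc[1]))
hc=np.mean(pc,0);print("handle",hc)
th=np.radians(7.0);c,s=np.cos(th),np.sin(th);Rt=np.array([[c,-s],[s,c]])
loc=lambda P:Rt.T@(P[:2]-hc[:2])
print("plate loc",loc(bl),loc(br),loc(tl),loc(tr))
print("index ends z=20",loc(plane(f,C(163,80),20)),loc(plane(f,C(262,88),20)))
print("marker near edge z26",loc(plane(f,C(65,255),26)),loc(plane(f,C(160,260),26)),"far bottom z12",loc(plane(f,C(68,197),12)),loc(plane(f,C(165,203),12)))
E
python3 m.py
```

```text
corners [461.04324347 213.72857988  12.        ] [477.73921383  65.66573362  12.        ] [692.02559978 238.69451698  12.        ] [707.55304482  92.69283935  12.        ]
edges 6.17 232.32767149327367 6.71 231.39762608643377 6.430000000000007 149.00121432206186 6.069999999999993
paddle [[560.  179.7 106. ]
 [547.7 178.3 106. ]
 [554.4 120.7 106. ]
 [567.4 121.9 106. ]] yaw 7.349999999999994 6.6200000000000045 58.300167895447764 12.372372668475617
handle [557.3793998  150.15567306 106.        ]
plate loc [-87.87049282  74.83946814] [-89.34329354 -74.15446707] [144.4327384   71.46964482] [142.05131563 -75.33607797]
index ends z=20 [-0.41096036 52.39013987] [-0.46929492 33.41804031]
marker near edge z26 [-34.80770319  69.1767403 ] [-34.3684169   50.88568682] far bottom z12 [-26.35611203  71.86502828] [-26.06844083  52.68805646]
```

Run:
```python
from h import *
from rig import env
th=np.radians(6.5);o=down(th);h=np.array([557.4,150.2]);u=np.array([np.cos(th),np.sin(th)])
env.reach([*h,200],o); env.set_gripper(0.6); print(env.read_q())
print(env.movel([*h,72],speed=120,guard=10))
env.set_gripper(0.0,force=80); print(env.read_width(),env.read_tcp_pos(),env.read_ft_force())
p=h-u*28
env.movel([*p,72],speed=50); env.dwell(0.3); print(env.read_tcp_pos(),p,env.read_ft_force(),env.read_width())
np.save("ph.npy",p)
snap("wrist","w7");snap("side","d7");print(env.read_clock())
crop("d7","d7c",150,200,270,275,6.5)
```

```text
[ 1.26514107e-01  1.30845792e-01  1.68736098e+00 -1.59677073e-05
  1.32280270e+00  1.34996545e-02]
False
0.1532054703051677 [556.64119405 150.15738795  72.8950196 ] [-5.71425265 -1.36512157  7.33917226]
[531.37086085 147.38624126  72.91271417] [529.57998804 147.03031001] [ 6.30272207  2.12692597 -1.13867021] 0.1532070692150356
20.5167
```

View pics/w7.png

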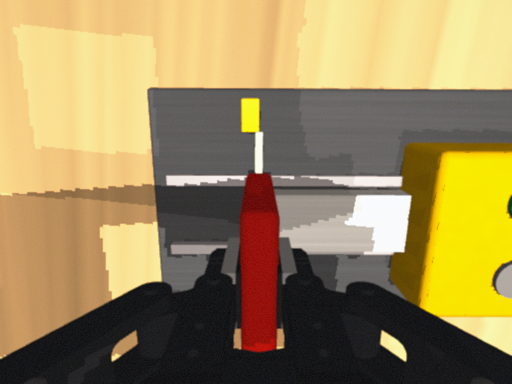

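View pics/d7c.png

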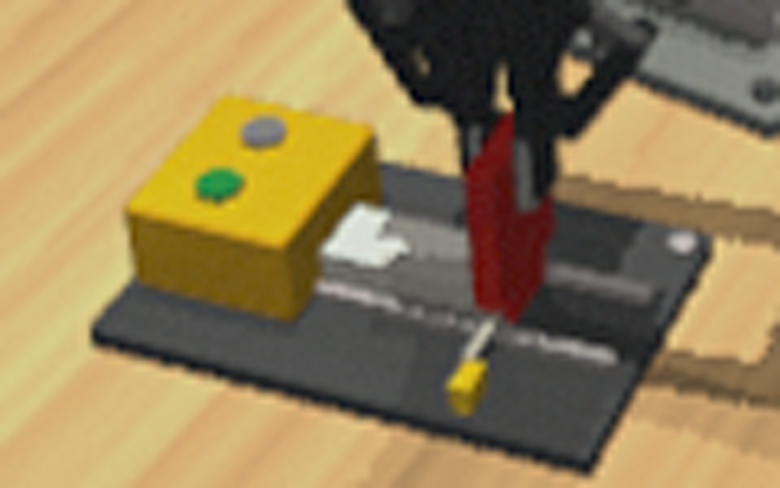

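Wrist view is ideal: marker ~(250,115), index line ~(259,150). Measuring the remaining gap.

```bash
cat > gap.py <<'E'
from h import *
import sys
def gap(tag):
    f=load(f"pics/{tag}.npz"); hsv=cv2.cvtColor(f["img"],cv2.COLOR_RGB2HSV)
    y=cv2.inRange(hsv,(20,150,60),(35,255,255)); y[:, :200]=0;y[:,320:]=0;y[145:]=0
    w=cv2.inRange(hsv,(0,0,170),(180,80,255)); w[:, :230]=0;w[:,290:]=0;w[:100]=0;w[172:]=0
    M=cv2.moments(y,True);m=(M['m10']/M['m00'],M['m01']/M['m00']);W=cv2.moments(w,True);i=(W['m10']/W['m00'],W['m01']/W['m00'])
    print("px",m,cv2.boundingRect(y),i,cv2.boundingRect(w))
    a=plane(f,m,26);pts=[]
    for yaw in (6.0,6.5,7.0):
        t=np.radians(yaw);u=np.array([np.cos(t),np.sin(t)]);v=np.array([-u[1],u[0]])
        for z in (18,22):
            d=(plane(f,i,z)-a)[:2]; pts.append((yaw,z,round(u@d,2),round(v@d,2)))
    print(pts)
    # plate near-left edge direction / sizes
    x,yy,ww,hh=cv2.boundingRect(y); print("marker size",np.linalg.norm(plane(f,(x,yy),26)-plane(f,(x+ww,yy),26)),np.linalg.norm(plane(f,(x,yy),26)-plane(f,(x,yy+hh),26)))
    # yaw from the index line itself
    ys,xs=np.nonzero(w); k=np.polyfit(ys,xs,1); p,q=plane(f,(np.polyval(k,130),130),20),plane(f,(np.polyval(k,170),170),20); d=p-q; print("index line yaw",np.degrees(np.arctan2(d[1],d[0]))-90)
    ys,xs=np.nonzero(y); k=np.polyfit(ys,xs,1); p,q=plane(f,(np.polyval(k,100),100),26),plane(f,(np.polyval(k,130),130),26); d=p-q; print("marker yaw",np.degrees(np.arctan2(d[1],d[0]))-90)
gap(sys.argv[1])
crop(sys.argv[1],sys.argv[1]+"c",220,85,300,180,6)
E
python3 gap.py w7
```

```text
px (249.9601837672282, 114.79632465543645) (241, 98, 19, 35) (258.51097178683386, 151.56112852664577) (255, 132, 8, 40)
[(6.0, 18, np.float64(4.87), np.float64(-20.81)), (6.0, 22, np.float64(4.84), np.float64(-20.3)), (6.5, 18, np.float64(4.68), np.float64(-20.85)), (6.5, 22, np.float64(4.66), np.float64(-20.35)), (7.0, 18, np.float64(4.5), np.float64(-20.89)), (7.0, 22, np.float64(4.48), np.float64(-20.38))]
marker size 10.140519260412264 18.390994599186598
index line yaw 6.457833123920437
marker yaw 5.772829226917679
```

View pics/w7c.png

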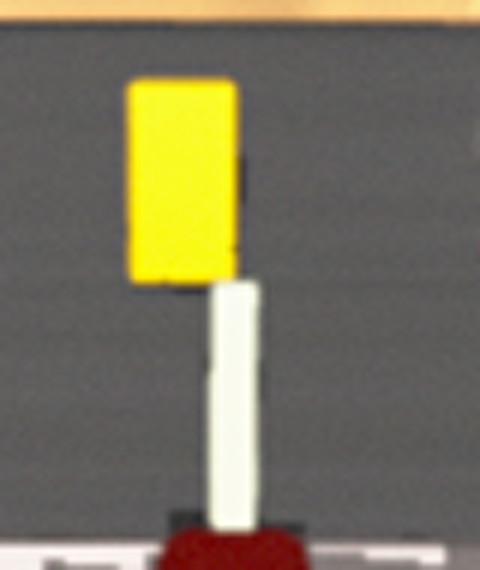

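```bash
python3 - <<'E'
from h import *
from rig import env
th=np.radians(6.4);u=np.array([np.cos(th),np.sin(th)])
p=np.load("ph.npy")-u*5.0; np.save("ph.npy",p)
env.movel([*p,72],speed=20); env.dwell(0.5); print(env.read_tcp_pos(),env.read_ft_force(),env.read_width())
snap("wrist","w8"); snap("side","d8");snap("scene","s8");print(env.read_clock())
crop("s8","s8c",140,180,340,280,4)
E
python3 gap.py w8
```

```text
[526.53800747 146.86507018  72.90576204] [ 6.98630307  2.31672026 -1.72794549] 0.14977154528773834
21.5667
px (258.86854460093895, 114.53834115805947) (250, 98, 19, 35) (258.45541401273886, 151.28343949044586) (255, 132, 8, 40)
[(6.0, 18, np.float64(0.02), np.float64(-20.83)), (6.0, 22, np.float64(-0.01), np.float64(-20.33)), (6.5, 18, np.float64(-0.16), np.float64(-20.83)), (6.5, 22, np.float64(-0.18), np.float64(-20.33)), (7.0, 18, np.float64(-0.34), np.float64(-20.83)), (7.0, 22, np.float64(-0.36), np.float64(-20.32))]
marker size 10.143621374424493 18.392563512922862
index line yaw 6.016657844934727
marker yaw 5.808449415164958
```

View pics/w8c.png

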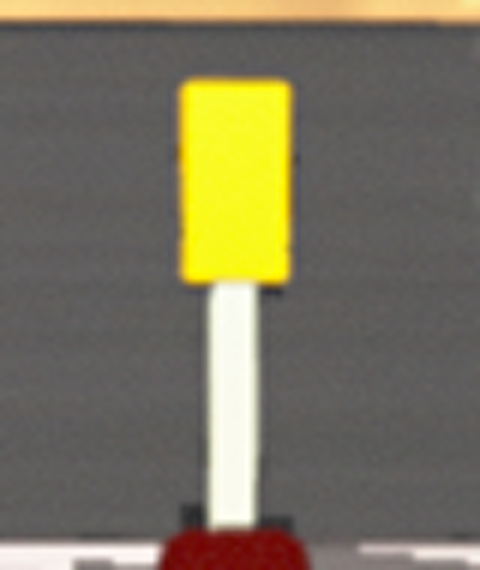

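View pics/d8.png

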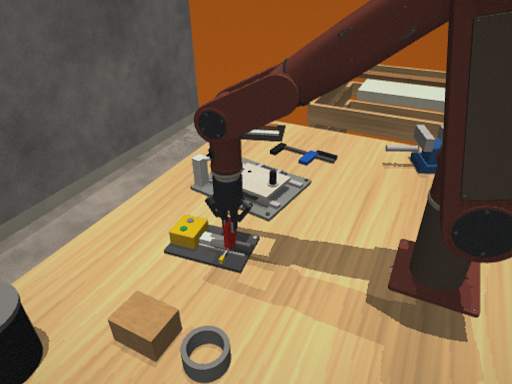

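The index line is level with the marker's middle (259 vs 258.5 px, about 0.1 mm) and the handle is held. Handing in.

Run:
```python
from rig import env
print(env.read_tcp_pos(),env.read_width(),env.read_ft_force(),env.read_clock()); env.close_job()
```

```text
[526.54877807 146.86906597  72.93209736] 0.15106706207777038 [ 6.12836881  1.34541692 -2.16732198] 21.5667
the job is handed in; nothing more can be done
```

The job is handed in at 21.6 s on the robot's clock, with the gripper still holding the red handle out. `close_job` reports no verdict.

- **Red dot:** My first stop was about 1.5 mm off in the carrier's y. I regripped the post, corrected that and paused 1.2 s under the tip. After the correction I checked it only in the side picture, which showed the dot at the tip.
- **Blue dot:** I moved the carrier so the blue dot is under the tip and let go of the post. The wrist view then showed it within about 0.6 mm.
- **Handle:** I gripped the red paddle from above at 80 N and pulled it out. The last wrist view put the index line 0 to 0.35 mm from the middle of the marker, depending on the yaw assumed. The reading just before hand-in showed the grip steady and about 6 to 7 N of spring pull.
- **Everything else:** The arm never went near the tape roll, carton or bar clamp. The last side picture shows all three in place.

The camera's position for the carrier post and the arm's own reading differed by about 1.5 mm, within the roughly 2 mm stated for the calibration. I relied on dot and tip measured in the same picture for the final blue check.

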